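# Let the weighted press plate down off its ratchet

### The arm

A 6-joint arm with a two-finger parallel gripper is mounted at the origin on the work surface. World frame = base frame: x ahead of the robot, y to its left, z up, the work surface at z = 0. Lengths are in m, angles in rad, forces in N, time in s.
With the tool pointing down it reaches from about 0.3 to 0.875 m from the base axis. Payload 6.4 kg.
Tool frame: the origin (TCP) lies between the finger pads; the fingertips stand 25 mm ahead of it and the grasp point (between the pads) lies 6 mm ahead of it; z points along the fingers, y is the line along which they close (so a half turn about z gives the same grasp; the last joint's range is limited). The gripper opens to 85 mm and grips with 20 to 120 N. Pads are 22 mm wide; open, the fingers measure 114 mm over their backs; the gripper's body (76 mm by 85 mm) begins 54 mm behind the grasp point. The pads swing forward as they close: fully open they stand 13 mm farther back than shut.
Start: joints at [1.064, 0.181, 1.607, -0, 1.354, -0.206], TCP at [0.17, 0.549, 0.256] pointing down, gripper open.
Joint ranges: [-2.99, 2.99], [-0.89, 2.07], [0.3, 2.58], [-1.14, 4.28], [0, 2.63], [-3.12, 3.12]. Speed limits (rad/s): [2.57, 2.57, 3.01, 3.14, 3.14, 3.14].

### API

Orientations are given as a unit quaternion [w, x, y, z].
In Python, from bench import ctrl gives the robot as it stands.
- The arm moves only by the tool servo_tool, never from a script. Its argument "series" is text: rows parted by semicolons, each of 7 numbers parted by spaces: the gripper command: -1 is fully open, 1 is shut, values between are in proportion, then the shift along the tool's x, y, z in m, then the turn, a rotation vector about the tool's x, y, z in degrees. A call has 1 to 12 rows; each row is the pose to reach, as a shift and turn from the pose commanded when the call began, along the tool's axes at that moment; what a row does not reach only later rows make up. A row lasts 1/12 s, in which the tool goes at most 41.7 mm and 7.16 degrees, less where a joint would pass 70% of its speed; a pose out of reach is approached as far as the arm can. A call with a gripper value outside its range is refused whole. The fingers move at their own pace and stop on an object; the grip force is fixed at half the most. Time passes only in rows, so rows that repeat a pose let the fingers close. It gives the time, the measured TCP pose, the force, the opening and the grip force at its end, in the units of the state.
- ctrl.get_obs(): the state, without advancing time (a new reading comes with each control period).
- ctrl.camera(name): name is "side" or "top" or "wrist"; returns a dict with "img" (384x512x3 uint8, red, green, blue), "z_map" (384x512 float32, m along the optical axis (not along the pixel's ray), 0 where there is no reading), "fovy" (degrees; the focal length in pixels is half the picture's height over the tangent of half this angle, whatever the lens; pixels are square), "cx", "cy" (the principal point, pixels), "k1" (the pictures are not rectified: a ray, as slopes to the right and down, at radius r is drawn at 1 + k1 r^2 times it, then the intrinsics apply), "extrinsics" (4x4, takes a point from camera to world coordinates); the wrist camera has in their place "T_tool_cam" (4x4, takes a point from camera to tool coordinates, whose origin is the TCP and whose axes are the flange's). Camera axes: x right, y down, z forward; pixel columns grow to the right and rows downward; lengths in m; the calibration is good to about 2 mm. A picture is of the moment at which its call begins: read the wrist's pose just before it.
- ctrl.hand_in(): hands the job in; it is judged then, once.
The state is a dict: "time_s": time; "q": joint angles; "dq": joint speeds; "joint_efforts": joint torques, N m; "eef_pos": TCP position; "eef_rot": TCP orientation; "wrist_force": force on the tool from outside, world axes, zero at the start; "torque": the same for the moment, N m; "opening": opening from 0.0 (shut) to 1.0 (fully open); "grasp_force": force on a finger pad.
Only numpy, scipy, OpenCV 4.12 (cv2) and the standard library are available. Lean on these libraries where they do the work, as an engineer would, in place of code of your own. Each camera call takes 0.05 s, during which the arm holds its last target. There are 200 camera calls.

### The job

The weighted plate of the small hand press is held up by a pawl in the ratchet wheel under its crank. Throw the pawl's release lever fully over (counter-clockwise from above), wind the crank a little clockwise until the unloaded pawl springs clear of the wheel, and then, keeping hold of the crank, let it turn back slowly counter-clockwise under the load until the plate rests on the pile of panels with just its own weight: do not let it run or drop, and do not force it down onto the pile. Let go of the crank and leave the lever thrown and everything else on the bench where it is.

Things in the scene. Friction and masses are not known exactly. Their poses are not given: they have to be found in the camera images.
- press: fixed grey hand press; origin at bench level on the crank's vertical axis; +x points from crank to plate. Base x -70 to 270, y -100 to 90 mm, 12 thick; gearbox with flat deck 140 mm above the bench (x -58 to 78, y -105 to 60); guide and rack at x = 190, rack top 228 mm up at the start. On the deck lie the steel ratchet wheel (90 mm across, 12 teeth) and, at its -y side, the 60 mm pawl.
- crank (a joint): crank angle in rad: 0 at the start (arm 60 degrees counter-clockwise from the press's +x), growing counter-clockwise from above, which lowers the plate 15 mm per rad; stops at -0.6 and 3.3. The load drives it that way with about 0.45 N m (5 N at the handle), friction a tenth of that: unheld and unlatched it runs away at once. Over 3 rad/s while lowering counts as running away.
- grip_mid (a point): centre of the crank's upright round wooden handle, 22 mm across, 58 mm long (its top 26 mm above this point, the steel crank arm 32 mm below), 85 mm from the crank's axis and about 206 mm above the bench; it spins freely on its pin, so the hand need not turn with the crank
- crank_axis (a point): point on the crank's vertical axis at the height of grip_mid: the handle's centre runs on a level circle of 85 mm radius about it
- release (a joint): angle of the pawl's release lever, rad: 0 at the start, 0.5 = thrown fully over against its stop (counter-clockwise from above); friction keeps it where it is left; it takes about 4 to 6 N at its post. A light spring joins it to the pawl: while the tooth is loaded the pawl stays jammed in the wheel even with the lever thrown.
- release_post (a point): middle of the black upright round post at the lever's end, 14 mm across, standing 17 mm above and 10 mm below this point (to the lever's flat arm); top 191 mm above the bench; 62 mm from the pivot
- release_pivot (a point): point on the lever's vertical pivot axis at the height of release_post
- pawl (a joint): angle of the pawl relative to the release lever, in rad: 0 when seated with the lever at 0; with the lever thrown it reads about -0.5 while the pawl is still jammed in the wheel, and about -0.05 once it has sprung clear. It springs clear when the crank is wound clockwise by a few hundredths of a rad (under 0.1).
- plate: steel pressing plate 120 x 120 x 14 mm, 3 kg with its rack; origin at the centre of its underside, 78 mm above the bench at the start. It goes down onto a pile of grey panels on the base, its top 30 to 54 mm above the bench (not measured: feel for it), met at a crank angle of 1.6 to 3.2. Its weight is about 30 N; the pile gives about 0.8 mm under it; over 70 N on the pile counts as forcing.
- glue_jar: bystander: screw-top glue jar, 60 mm across, 85 tall, beside the press; origin at its underside
- rivet_tin: bystander: low aluminium tin, 56 mm across, 45 tall, beside the press; origin at its underside
- cup: bystander: clear plastic cup, 72 mm across, 85 tall; origin at its underside
- cone_a: bystander: dark red thread cone, 56 mm across, 112 tall; origin at its underside
- cone_b: bystander: cream thread cone, 56 mm across, 112 tall; origin at its underside
- awl: bystander: screwdriver-like awl lying flat
- tape: bystander: roll of paper tape lying flat, 84 mm across, 22 tall; origin at its underside

How it is judged:
On the way, in this order (a step that is already met when the one before it is completed fails the run):
1. the release lever is thrown while the loaded pawl still holds the wheel (value of joint release above 0.42 rad and value of joint crank below 0.15 rad), for 0.2 s.
2. the pawl has sprung clear with the plate still held up by the crank (value of joint pawl above -0.2 rad and value of joint release above 0.4 rad and value of joint crank below 0.4 rad), for 0.1 s.
At the end, for the whole second after the job is handed in: the plate rests on the pile (bearing on it with more than 15 N), the release lever is still thrown (over 0.4 rad), the crank is past 1.4 rad and still (under 0.05 rad/s) (contact force between plate and anything else above 15 N and value of joint release above 0.4 rad and value of joint crank above 1.4 rad and velocity of joint crank between -0.05 and 0.05 rad/s); the robot touches nothing.
It fails at once if the crank ran away: over 3 rad/s in the lowering direction (velocity of joint crank above 3 rad/s).
It fails at once if the plate was dropped or forced onto the pile: over 70 N (contact force between plate and anything else above 70 N).
It fails at once if a bystander was moved more than 30 mm (distance of any of glue_jar, rivet_tin, cup, cone_a, cone_b, awl, tape from where it was at the start of the episode above 0.03 m).
It also fails if it takes over 72 s, if anything falls off the work surface, if the arm or the gripper's body presses on something with over 40 N, if the wrist force passes 120 N, or if a joint passes its speed limit or range.

## Working session

There is one attempt and no reset: what is moved stays moved. The work goes in short steps, Python scripts to look and compute and a tool call to move; the robot and the scene stay as the last step left them, time stands still between calls to the robot, and variables do not carry over. Pictures are saved under pics/ and viewed, at most 10 in all, crops included, and the job is handed in when it is done.

Besides the shell and the picture viewer there is one more tool, called as name(argument=value, ...) on one line, values as JSON. servo_tool: Moves the arm, as the interface text tells. Its arguments: {"type":"object","properties":{"series":{"type":"string"}},"required":["series"]}

```bash
mkdir -p pics
cat > h.py <<'E'
import numpy as np, cv2
from bench import ctrl
from scipy.spatial.transform import Rotation as R
def K(c):
    f=192/np.tan(np.radians(c["fovy"])/2); return np.array([[f,0,c["cx"]],[0,f,c["cy"]],[0,0,1]])
def E(c,o=None):
    if "extrinsics" in c: return np.array(c["extrinsics"])
    T=np.eye(4);q=o["eef_rot"];T[:3,:3]=R.from_quat([q[1],q[2],q[3],q[0]]).as_matrix();T[:3,3]=o["eef_pos"]
    return T@np.array(c["T_tool_cam"])
def ray(c,uv,o=None):
    k=K(c);d=np.array([(uv[0]-k[0,2])/k[0,0],(uv[1]-k[1,2])/k[0,0]]);s=d.copy()
    for _ in range(20): s=d/(1+c["k1"]*(s@s))
    T=E(c,o);return T[:3,3],T[:3,:3]@np.array([s[0],s[1],1.])
def plane(c,uv,z,o=None):
    p,d=ray(c,uv,o);return p+d*(z-p[2])/d[2]
def depthpts(c,o=None):
    k=K(c);v,u=np.mgrid[:384,:512];d=np.stack([(u-k[0,2])/k[0,0],(v-k[1,2])/k[0,0]],-1);s=d.copy()
    for _ in range(20): s=d/(1+c["k1"]*(s**2).sum(-1,keepdims=True))
    z=c["z_map"];P=np.dstack([s*z[...,None],z]);T=E(c,o)
    return P@T[:3,:3].T+T[:3,3]
def shot(n):
    o=ctrl.get_obs();c=ctrl.camera(n);return c,o
E
python3 - <<'E'
from h import *
a,o=shot("top");b,_=shot("side")
for n,c in(("top",a),("side",b)):
    print(n,c["fovy"],c["k1"],np.round(c["extrinsics"],3).tolist())
    cv2.imwrite(f"pics/{n}0.png",cv2.resize(c["img"][...,::-1],(800,600)))
    np.save(f"{n}.npy",depthpts(c))
    P=depthpts(c);m=(c["z_map"]>0)
    for lo,hi in((.13,.15),(.17,.182),(.183,.2),(.215,.245)):
        k=m&(P[...,2]>lo)&(P[...,2]<hi);print(lo,k.sum(),np.round(np.median(P[k],0),3) if k.any() else"")
print(o)
E
```

```text
top 56.237292188672996 -0.10743935022544553 [[-0.03, -0.983, 0.181, 0.347], [-1.0, 0.03, -0.001, 0.002], [-0.004, -0.181, -0.983, 1.093], [0.0, 0.0, 0.0, 1.0]]
0.13 3011 [0.603 0.043 0.14 ]
0.17 462 [0.573 0.076 0.174]
0.183 251 [ 0.076 -0.599  0.191]
0.215 322 [ 0.081 -0.599  0.228]
side 47.98570515530381 -0.00593900328223533 [[0.769, -0.455, 0.449, -0.034], [-0.639, -0.561, 0.525, -0.651], [0.013, -0.691, -0.723, 1.067], [0.0, 0.0, 0.0, 1.0]]
0.13 4946 [0.645 0.106 0.138]
0.17 1196 [1.371 0.067 0.175]
0.183 1428 [1.372 0.018 0.191]
0.215 2378 [1.372 0.015 0.23 ]
{'time_s': 0.0, 'q': array([ 1.06366629e+00,  1.81550563e-01,  1.60807744e+00,  9.79007523e-06,
        1.35378047e+00, -2.06306801e-01]), 'dq': array([-0.00090975, -0.00082434, -0.00127948, -0.00088181,  0.00106512,
        0.00022041]), 'joint_efforts': array([ 3.24807807e-06, -4.44875729e+01, -3.51327002e+01, -4.13223352e-04,
        9.12368327e-03,  1.58577177e-05]), 'eef_pos': array([0.170094  , 0.54870352, 0.2553452 ]), 'eef_rot': array([-3.21522253e-04,  1.49846099e-01,  9.88708917e-01, -8.49087934e-04]), 'wrist_force': array([-0.3198189 , -0.61982554,  0.22549952]), 'torque': array([ 0.01707719, -0.01320591, -0.01291586]), 'grasp_force': 0.0, 'opening': 0.9974318310437873}
```

View pics/top0.png

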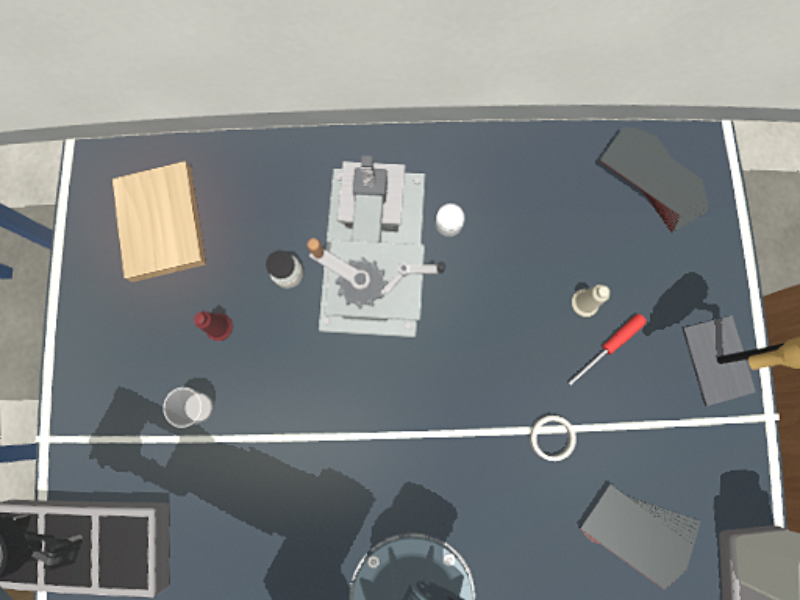

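View pics/side0.png

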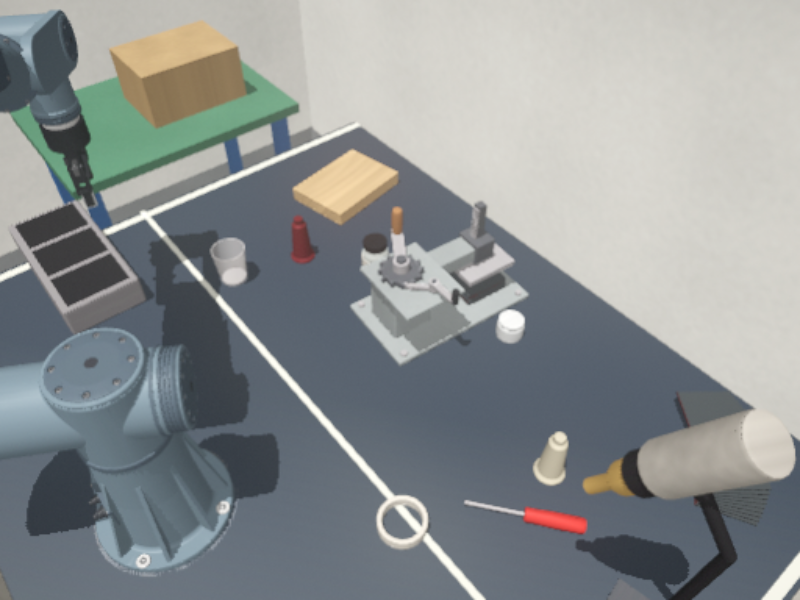

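The top view shows the handle at about (315,243), the hub at (361,279), the lever pivot at (404,267) and the black post at (440,267). In the side view the handle is at (397,220) and the post at (455,296). All of these are in 800x600 pixels. The press's +x points roughly along world +x.

Run:
```python
from h import *
a,_=shot("top");b,_=shot("side")
def blob(c,box,f):
    x0,y0,x1,y1=[int(t*.64) for t in box];hsv=cv2.cvtColor(c["img"],cv2.COLOR_RGB2HSV).astype(int)
    m=np.zeros((384,512),np.uint8);m[y0:y1,x0:x1]=f(hsv)[y0:y1,x0:x1]
    n,l,s,ce=cv2.connectedComponentsWithStats(m);i=1+s[1:,4].argmax();print(s[i],ce[i]);return ce[i],s[i]
org=lambda h:(h[...,0]<18)&(h[...,1]>100)&(h[...,2]>80)
blk=lambda h:(h[...,2]<60)
def tri(u,v):
    p,d=ray(a,u);q,e=ray(b,v);s=np.linalg.lstsq(np.c_[d,-e],q-p,rcond=None)[0]
    x,y=p+d*s[0],q+e*s[1];return (x+y)/2,np.linalg.norm(x-y)
h1,_=blob(a,(300,230,330,262),org);h2,_=blob(b,(385,200,410,240),org);print("handle",tri(h1,h2))
p1,_=blob(a,(428,255,450,280),blk);p2,_=blob(b,(443,283,465,308),blk);print("post",tri(p1,p2))
s=.64
print("hub",tri((361*s,278*s),(401*s,260*s)),plane(a,(361*s,279*s),.175))
print("pivot",tri((404*s,267*s),(436*s,283*s)),plane(a,(404*s,267*s),.165))
for c,n in((a,"t"),(b,"s")):
    P=depthpts(c);
    for nm,uv in (("h",h1 if n=="t" else h2),("p",p1 if n=="t" else p2)): u,v=np.round(uv).astype(int);print(nm,P[v,u].round(3))
# base edges via depth: deck
P=depthpts(a);k=(abs(P[...,2]-.14)<.004)&(P[...,0]>.4)&(P[...,0]<.8)&(abs(P[...,1])<.2)
print("deck",cv2.minAreaRect(P[k][:,:2].astype(np.float32)*1000))
cv2.imwrite("pics/c1.png",np.hstack([cv2.resize(a["img"][140:220,185:300,::-1],(400,280)),cv2.resize(b["img"][125:225,220:340,::-1],(400,280))]))
```

```text
[197 153  10  12  72] [201.44444444 158.09722222]
[251 133   6  17  92] [253.55434783 140.55434783]
handle (array([0.61490795, 0.14366599, 0.20195114]), np.float64(0.00011991272011425964))
[280 171   3   3   4] [280.75 172.25]Traceback (most recent call last):
  File "<stdin>", line 13, in <module>
  File "<stdin>", line 6, in blob
ValueError: attempt to get argmax of an empty sequence
```

Run:
```python
from h import *
a,_=shot("top");b,_=shot("side")
def blob(c,box,f):
    x0,y0,x1,y1=[int(t*.64) for t in box];hsv=cv2.cvtColor(c["img"],cv2.COLOR_RGB2HSV).astype(int)
    m=np.zeros((384,512),np.uint8);m[y0:y1,x0:x1]=f(hsv)[y0:y1,x0:x1]
    n,l,s,ce=cv2.connectedComponentsWithStats(m);i=1+s[1:,4].argmax();print(s[i],ce[i]);return ce[i]
blk=lambda h:(h[...,2]<95)&(h[...,1]<70)
s=.64
def tri(u,v):
    p,d=ray(a,u);q,e=ray(b,v);s=np.linalg.lstsq(np.c_[d,-e],q-p,rcond=None)[0]
    x,y=p+d*s[0],q+e*s[1];return ((x+y)/2).round(4),np.linalg.norm(x-y).round(4)
try:
  p1=blob(a,(430,257,450,278),blk);p2=blob(b,(445,283,465,306),blk);print("post",tri(p1,p2))
except Exception as e: print(e)
print("post hand",tri((441*s,267*s),(455*s,296*s)))
print("hub",tri((361*s,278*s),(401*s,260*s)),plane(a,(361*s,279*s),.175))
print("pivot",tri((404*s,267*s),(436*s,283*s)),plane(a,(404*s,267*s),.165))
P=depthpts(a);k=(abs(P[...,2]-.14)<.004)&(P[...,0]>.4)&(P[...,0]<.8)&(abs(P[...,1])<.2)
print("deck",cv2.minAreaRect(P[k][:,:2].astype(np.float32)*1000))
cv2.imwrite("pics/c1.png",np.hstack([cv2.resize(a["img"][140:220,185:300,::-1],(400,280)),cv2.resize(b["img"][125:225,220:340,::-1],(400,280))]))
```

```text
[280 168   5   7  30] [281.86666667 170.83333333]
[289 186   5   9  30] [291.06666667 189.86666667]
post (array([ 0.5825, -0.0648,  0.1727]), np.float64(0.0012))
post hand (array([ 0.5818, -0.0657,  0.1756]), np.float64(0.0015))
hub (array([0.5664, 0.0697, 0.1754]), np.float64(0.0003)) [0.56461783 0.06984139 0.175     ]
pivot (array([ 0.5899, -0.004 ,  0.1551]), np.float64(0.0037)) [ 0.58569865 -0.00302759  0.165     ]
deck ((642.4192504882812, 44.40449523925781), (165.0938262939453, 271.3673400878906), 84.86906433105469)
```

View pics/c1.png

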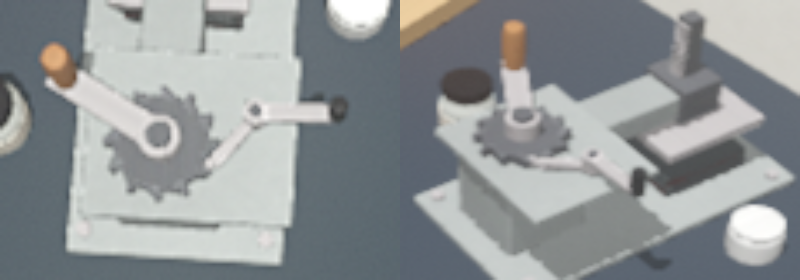

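The crop shows the lever arm pointing along -y from its pivot, with the black post at its end, and the handle at the upper left. I'll move above the post and look with the wrist camera.

servo_tool(series="0 -0.048 -0.039 -0.01 0 0 6;0 -0.096 -0.077 -0.02 0 0 12;0 -0.144 -0.116 -0.03 0 0 18;0 -0.192 -0.155 -0.04 0 0 24;0 -0.240 -0.193 -0.05 0 0 30;0 -0.288 -0.232 -0.06 0 0 36;0 -0.335 -0.271 -0.07 0 0 42;0 -0.383 -0.309 -0.07 0 0 48;0 -0.431 -0.348 -0.07 0 0 54;0 -0.479 -0.387 -0.07 0 0 60;0 -0.527 -0.425 -0.07 0 0 66;0 -0.575 -0.464 -0.07 0 0 72.8")

```text
time_s: 1.3
eef_pos: [0.4473, 0.1357, 0.3178]
eef_rot: [0.0, 0.709, 0.705, 0.0]
wrist_force: [0.5, 1.2, 0.2]
opening: 0.5
grasp_force: 0.0
```

servo_tool(series="0 0 0 0 0 0 0;0 0 0 0 0 0 0")

```text
time_s: 1.47
eef_pos: [0.4475, 0.1356, 0.3172]
eef_rot: [-0.0, 0.709, 0.705, -0.0]
wrist_force: [-0.1, 0.3, -0.2]
opening: 0.5
grasp_force: 0.0
```

servo_tool(series="0 -0.033 0.022 0 0 0 0;0 -0.067 0.045 0 0 0 0;0 -0.100 0.067 0 0 0 0;0 -0.134 0.090 0 0 0 0;0 -0.167 0.112 0 0 0 0;0 -0.2 0.134 0 0 0 0;0 -0.2 0.134 0 0 0 0;0 -0.2 0.134 0 0 0 0")

```text
time_s: 2.13
eef_pos: [0.5807, -0.0626, 0.3163]
eef_rot: [-0.001, 0.707, 0.707, -0.0]
wrist_force: [-1.3, 1.0, 0.3]
opening: 0.502
grasp_force: 0.0
```

Run:
```python
from h import *
c,o=shot("wrist");print(o["eef_pos"],o["eef_rot"],c["fovy"],c["k1"]);print(np.round(c["T_tool_cam"],3))
cv2.imwrite("pics/w1.png",cv2.resize(c["img"][...,::-1],(800,600)))
import pickle;pickle.dump((c,o),open("w1.pkl","wb"))
```

```text
[ 0.58072755 -0.06262351  0.31625009] [-9.25919420e-04  7.07348232e-01  7.06864580e-01 -2.94606019e-04] 69.38955879107145 -0.04659167763035928
[[ 0.001 -0.952 -0.305  0.079]
 [ 1.     0.001  0.001 -0.   ]
 [-0.    -0.305  0.952 -0.118]
 [ 0.     0.     0.     1.   ]]
```

View pics/w1.png

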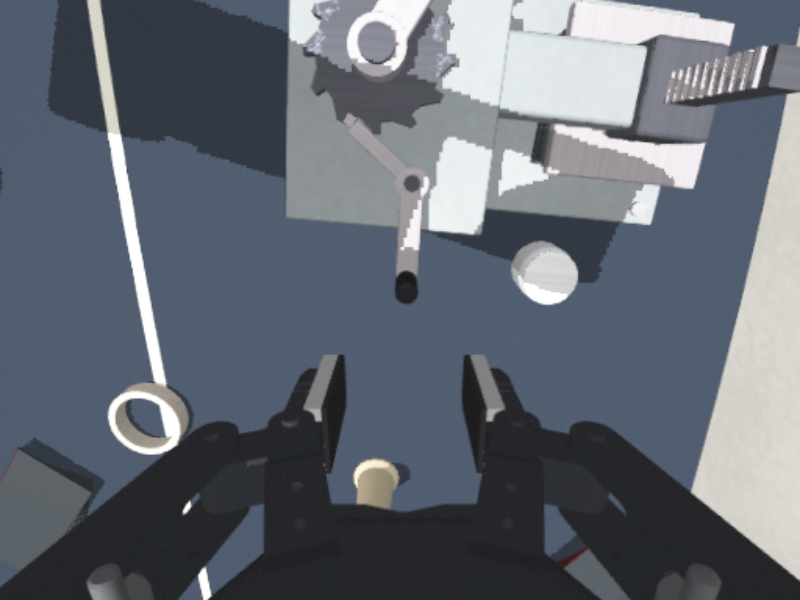

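The wrist view shows the post top at (406,281), the pivot at (411,183) and the crank hub at (377,42), in 800x600 pixels.

Run:
```python
from h import *
import pickle;c,o=pickle.load(open("w1.pkl","rb"))
P=depthpts(c,o);s=.64
for n,u,v,z in(("posttop",406,279,.191),("postbot",406,295,.174),("pivot",411,183,.165),("hub",377,42,.18)):
    print(n,plane(c,(u*s,v*s),z,o).round(4),P[int(v*s),int(u*s)].round(4))
```

```text
posttop [ 0.582  -0.0552  0.191 ] [ 0.5813 -0.0569  0.1831]
postbot [ 0.5821 -0.0707  0.174 ] [ 0.5812 -0.064   0.1918]
pivot [ 0.5851 -0.0021  0.165 ] [ 0.585  -0.0019  0.1656]
hub [0.5665 0.0721 0.18  ] [0.5664 0.0725 0.1814]
```

servo_tool(series="0 0 0.001 0.035 0 0 0;0 0 0.001 0.07 0 0 0;0 0 0.001 0.1 0 0 0;0 0 0.001 0.122 0 0 0;0 0 0.001 0.122 0 0 0;0 0 0.001 0.122 0 0 0")

```text
time_s: 2.68
eef_pos: [0.5804, -0.0603, 0.1948]
eef_rot: [-0.001, 0.706, 0.708, -0.0]
wrist_force: [0.5, 0.0, 0.3]
opening: 0.502
grasp_force: 0.0
```

servo_tool(series="0 0 0.005 0 0 0 0;0 0 0.010 0 0 0 0;0 0 0.014 0 0 0 0;0 0 0.018 0 0 0 0;0 0 0.022 0 0 0 0;0 0 0.022 0 0 0 0")

```text
time_s: 3.18
eef_pos: [0.6042, -0.0627, 0.1958]
eef_rot: [0.0, 0.707, 0.707, 0.0]
wrist_force: [-0.6, -0.1, 0.4]
opening: 0.5
grasp_force: 0.1
```

servo_tool(series="0 0.001 0.004 0 0 0 0;0 0.002 0.008 0 0 0 0;0 0.002 0.012 0 0 0 0;0 0.003 0.016 0 0 0 0;0 0.003 0.018 0 0 0 0")

```text
time_s: 3.6
eef_pos: [0.6212, -0.0595, 0.1949]
eef_rot: [-0.001, 0.707, 0.707, -0.001]
wrist_force: [-5.4, -0.3, 3.3]
opening: 0.501
grasp_force: 2.8
```

servo_tool(series="0 0 0.002 0 0 0 0;0 0 0.004 0 0 0 0")

```text
time_s: 3.77
eef_pos: [0.6247, -0.0587, 0.1948]
eef_rot: [-0.002, 0.707, 0.707, -0.0]
wrist_force: [-7.3, 3.7, 4.5]
opening: 0.497
grasp_force: 3.5
```

servo_tool(series="0 0 0.002 0 0 0 0;0 0 0.003 0 0 0 0")

```text
time_s: 3.93
eef_pos: [0.627, -0.0581, 0.1947]
eef_rot: [-0.003, 0.707, 0.707, -0.001]
wrist_force: [-12.1, 3.6, 7.6]
opening: 0.498
grasp_force: 5.9
```

servo_tool(series="0 0 0.001 0 0 0 0;0 0 0.002 0 0 0 0;0 0 0.002 0 0 0 0")

```text
time_s: 4.18
eef_pos: [0.6272, -0.0581, 0.1945]
eef_rot: [-0.004, 0.707, 0.707, -0.002]
wrist_force: [-16.4, 3.3, 10.3]
opening: 0.5
grasp_force: 8.4
```

servo_tool(series="0 0 -0.007 0 0 0 0;0 0 -0.014 0 0 0 0;0 0 -0.014 -0.03 0 0 0;0 0 -0.014 -0.07 0 0 0;0 0 -0.014 -0.105 0 0 0;-0.18 0.034 -0.014 -0.105 0 0 6;-0.18 0.067 -0.014 -0.105 0 0 12;-0.18 0.1 -0.014 -0.105 0 0 18;-0.18 0.1 -0.014 -0.105 0 0 24;-0.18 0.1 -0.014 -0.105 0 0 30;-0.18 0.1 -0.014 -0.105 0 0 34.3;-0.18 0.1 -0.014 -0.105 0 0 34.3")

```text
time_s: 5.18
eef_pos: [0.6168, 0.041, 0.3003]
eef_rot: [0.0, 0.885, 0.466, 0.001]
wrist_force: [-0.1, -0.3, -0.8]
opening: 0.588
grasp_force: 0.0
```

Run:
```python
from h import *
import pickle
c,o=shot("wrist");print(o["eef_pos"],o["eef_rot"],o["opening"])
cv2.imwrite("pics/w2.png",cv2.resize(c["img"][...,::-1],(800,600)))
pickle.dump((c,o),open("w2.pkl","wb"))
P=depthpts(c,o)
h=cv2.cvtColor(c["img"],cv2.COLOR_RGB2HSV).astype(int)
k=(h[...,0]<18)&(h[...,1]>100)&(h[...,2]>60)&(abs(P[...,0]-.615)<.04)&(abs(P[...,1]-.144)<.04)&(P[...,2]>.225)
print("handle top",k.sum(),P[k].mean(0) if k.any() else"")
k=(P[...,2]>.183)&(P[...,2]<.197)&(abs(P[...,0]-.6)<.04)&(P[...,1]<-.03)&(P[...,1]>-.09)
print("post",k.sum(),P[k].mean(0) if k.any() else"")
```

```text
[0.61676151 0.04096043 0.30030617] [2.20494912e-04 8.84794254e-01 4.65981318e-01 7.00520623e-04] 0.5881092887659572
handle top 679 [0.61522126 0.1422346  0.23081497]
post 7 [ 0.60602341 -0.05439608  0.18822122]
```

View pics/w2.png

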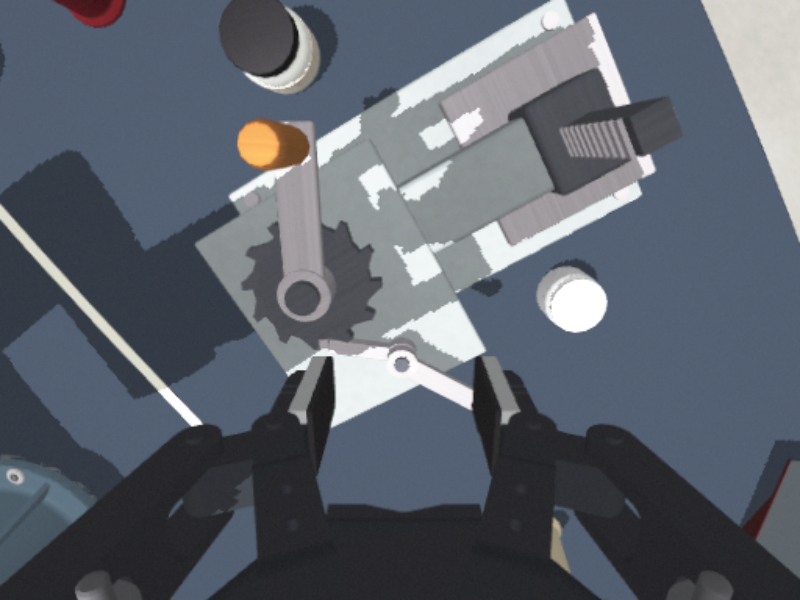

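The handle top is orange at (262,143), the hub is at (303,296), and the lever is visibly thrown, with its arm now at an angle from the pivot at (402,360). I'll work out the approach and the arc rows next.

Run:
```python
from h import *
import pickle;c,o=pickle.load(open("w2.pkl","rb"));s=.64
hub=plane(c,(303*s,297*s),.18,o);print("hub",hub)
H=np.array([.6152,.1425]);C=(hub[:2]+[.5665,.0725])/2
d=H-C;th=np.arctan2(d[1],d[0]);print("C",C,"r",np.hypot(*d),"th",np.degrees(th))
q=o["eef_rot"];M=R.from_quat([q[1],q[2],q[3],q[0]]).as_matrix();print("xaxis deg",np.degrees(np.arctan2(M[1,0],M[0,0])))
print("shift to handle",M.T@(np.r_[H,.212]-o["eef_pos"]))
# arc table: p = TCP rel centre in tool axes (x radial, y clockwise)
for off in (.0,.014):
    print("off",off)
    for st in (.03,):
        for i in range(-3,13):
            a=i*st;p=np.array([.085,off]);
            # world CCW by a = in tool axes (z down) rotation by -a
            ca,sa=np.cos(a),np.sin(a);n=np.array([ca*p[0]+sa*p[1],-sa*p[0]+ca*p[1]])-p
            print(i,n.round(4),round(np.degrees(-a),2))
```

```text
hub [0.56726402 0.07230369 0.18      ]
C [0.56688201 0.07240184] r 0.08513741690032377 th 55.42187464714325
xaxis deg 55.54754668567965
shift to handle [ 0.08275437 -0.05882296  0.08833049]
off 0.0
-3 [-0.0003  0.0076] 5.16
-2 [-0.0002  0.0051] 3.44
-1 [-0.      0.0025] 1.72
0 [0. 0.] -0.0
1 [-0.     -0.0025] -1.72
2 [-0.0002 -0.0051] -3.44
3 [-0.0003 -0.0076] -5.16
4 [-0.0006 -0.0102] -6.88
5 [-0.001  -0.0127] -8.59
6 [-0.0014 -0.0152] -10.31
7 [-0.0019 -0.0177] -12.03
8 [-0.0024 -0.0202] -13.75
9 [-0.0031 -0.0227] -15.47
10 [-0.0038 -0.0251] -17.19
11 [-0.0046 -0.0275] -18.91
12 [-0.0054 -0.0299] -20.63
off 0.014
-3 [-0.0016  0.0076] 5.16
-2 [-0.001   0.0051] 3.44
-1 [-0.0005  0.0025] 1.72
0 [0. 0.] -0.0
1 [ 0.0004 -0.0026] -1.72
2 [ 0.0007 -0.0051] -3.44
3 [ 0.0009 -0.0077] -5.16
4 [ 0.0011 -0.0103] -6.88
5 [ 0.0011 -0.0129] -8.59
6 [ 0.0011 -0.0154] -10.31
7 [ 0.0011 -0.018 ] -12.03
8 [ 0.0009 -0.0206] -13.75
9 [ 0.0007 -0.0232] -15.47
10 [ 0.0003 -0.0257] -17.19
11 [-0.     -0.0283] -18.91
12 [-0.0005 -0.0308] -20.63
```

servo_tool(series="-0.18 0.03 -0.02 0 0 0 0;-0.18 0.06 -0.04 0 0 0 0;-0.18 0.083 -0.059 0 0 0 0;-0.18 0.083 -0.059 0 0 0 0;-0.18 0.083 -0.059 0.03 0 0 0;-0.18 0.083 -0.059 0.06 0 0 0;-0.18 0.083 -0.059 0.092 0 0 0;-0.18 0.083 -0.059 0.092 0 0 0;-0.18 0.083 -0.053 0.092 0 0 0;-0.18 0.083 -0.049 0.092 0 0 0;-0.18 0.083 -0.047 0.092 0 0 0;-0.18 0.083 -0.047 0.092 0 0 0")

```text
time_s: 6.23
eef_pos: [0.626, 0.1352, 0.2107]
eef_rot: [0.001, 0.884, 0.467, 0.002]
wrist_force: [-1.2, 0.1, 1.6]
opening: 0.589
grasp_force: 0.3
```

servo_tool(series="-0.18 0 0.001 0 0 0 0;-0.18 0 0.002 0 0 0 0;-0.18 0 0.003 0 0 0 0.7;-0.18 -0.0005 0.005 0 0 0 2;-0.18 -0.001 0.007 0 0 0 3.4;-0.18 -0.0015 0.009 0 0 0 4.8;-0.18 -0.0018 0.011 0 0 0 6;-0.18 -0.0018 0.011 0 0 0 6;-0.18 -0.0018 0.011 0 0 0 6")

```text
time_s: 6.98
eef_pos: [0.6325, 0.1285, 0.2089]
eef_rot: [-0.0, 0.908, 0.42, 0.0]
wrist_force: [-3.9, 2.4, 4.4]
opening: 0.593
grasp_force: 2.5
```

Run:
```python
from h import *
c,o=shot("wrist");print(o["eef_pos"],o["eef_rot"],o["wrist_force"])
t,_=shot("top")
cv2.imwrite("pics/w3.png",np.hstack([cv2.resize(c["img"][...,::-1],(500,375)),cv2.resize(t["img"][130:220,200:300,::-1],(300,375))]))
```

```text
[0.63246257 0.12845323 0.20887547] [-3.58212685e-04  9.07615287e-01  4.19802716e-01  2.03483636e-04] [-3.87583269  2.37508977  4.35741159]
```

View pics/w3.png

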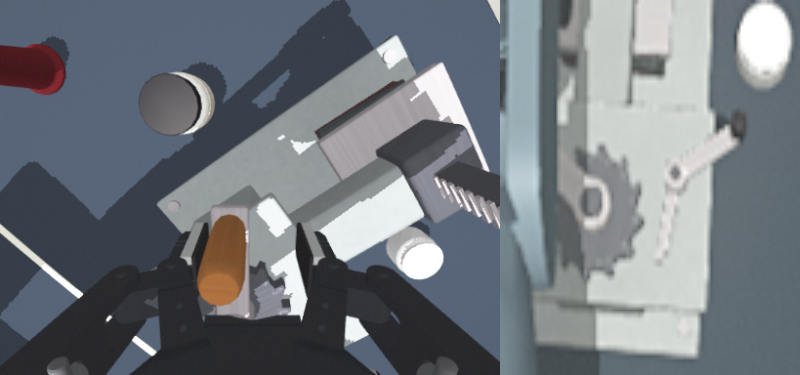

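The pawl tip has swung clear of the wheel. In the top crop its tip is at about (657,260), off the teeth, and the post at (737,125) shows the lever thrown. The handle bears on the left pad with about 4.6 N, so I'll lower it slowly.

servo_tool(series="-0.18 0.0004 -0.0026 0 0 0 -1.72;-0.18 0.0007 -0.0051 0 0 0 -3.44;-0.18 0.0009 -0.0077 0 0 0 -5.16;-0.18 0.0011 -0.0103 0 0 0 -6.88;-0.18 0.0011 -0.0129 0 0 0 -8.59;-0.18 0.0011 -0.0154 0 0 0 -10.31;-0.18 0.0011 -0.018 0 0 0 -12.03;-0.18 0.0009 -0.0206 0 0 0 -13.75;-0.18 0.0007 -0.0232 0 0 0 -15.47;-0.18 0.0003 -0.0257 0 0 0 -17.19;-0.18 0 -0.0283 0 0 0 -18.91;-0.18 -0.0005 -0.0308 0 0 0 -20.63")

```text
time_s: 8.08
eef_pos: [0.6083, 0.1478, 0.2087]
eef_rot: [-0.0, 0.817, 0.576, -0.0]
wrist_force: [-5.7, 1.5, 3.7]
opening: 0.593
grasp_force: 2.5
```

```bash
cat > st.py <<'E'
from h import *
o=ctrl.get_obs();q=o["eef_rot"];M=R.from_quat([q[1],q[2],q[3],q[0]]).as_matrix()
p=o["eef_pos"][:2]-[.5669,.0724];x=M[:2,0]
print("tool angle",np.degrees(np.arctan2(x[1],x[0])),"p tool",M[:2,0]@p,M[:2,1]@p,"z",o["eef_pos"][2],"F tool",(M.T@o["wrist_force"]).round(2))
E
python3 - <<'E'
exec(open('st.py').read())
for st,n in((.05,12),(.025,10)):
    r=[]
    for i in range(1,n+1):
        a=i*st;p=np.array([.085,.014]);ca,sa=np.cos(a),np.sin(a);m=np.array([ca*p[0]+sa*p[1],-sa*p[0]+ca*p[1]])-p
        r.append(f"{m[0]:.4f} {m[1]:.4f} {-np.degrees(a):.2f}")
    print(r)
E
```

```text
tool angle 70.37191087586542 p tool 0.08494121707327848 0.013636269973034385 z 0.20871390715022548 F tool [-0.44 -5.85 -3.68]
['0.0006 -0.0043 -2.86', '0.0010 -0.0086 -5.73', '0.0011 -0.0129 -8.59', '0.0011 -0.0172 -11.46', '0.0008 -0.0215 -14.32', '0.0003 -0.0257 -17.19', '-0.0004 -0.0300 -20.05', '-0.0013 -0.0342 -22.92', '-0.0024 -0.0384 -25.78', '-0.0037 -0.0425 -28.65', '-0.0052 -0.0465 -31.51', '-0.0069 -0.0504 -34.38']
['0.0003 -0.0021 -1.43', '0.0006 -0.0043 -2.86', '0.0008 -0.0064 -4.30', '0.0010 -0.0086 -5.73', '0.0011 -0.0107 -7.16', '0.0011 -0.0129 -8.59', '0.0011 -0.0150 -10.03', '0.0011 -0.0172 -11.46', '0.0010 -0.0193 -12.89', '0.0008 -0.0215 -14.32']
```

servo_tool(series="-0.18 0.0006 -0.0043 0 0 0 -2.86;-0.18 0.0010 -0.0086 0 0 0 -5.73;-0.18 0.0011 -0.0129 0 0 0 -8.59;-0.18 0.0011 -0.0172 0 0 0 -11.46;-0.18 0.0008 -0.0215 0 0 0 -14.32;-0.18 0.0003 -0.0257 0 0 0 -17.19;-0.18 -0.0004 -0.03 0 0 0 -20.05;-0.18 -0.0013 -0.0342 0 0 0 -22.92;-0.18 -0.0024 -0.0384 0 0 0 -25.78;-0.18 -0.0037 -0.0425 0 0 0 -28.65;-0.18 -0.0052 -0.0465 0 0 0 -31.51;-0.18 -0.0069 -0.0504 0 0 0 -34.38")

```text
time_s: 9.08
eef_pos: [0.5584, 0.1575, 0.2086]
eef_rot: [0.0, 0.61, 0.792, -0.001]
wrist_force: [-5.2, -0.4, 3.7]
opening: 0.591
grasp_force: 2.5
```

```bash
python3 st.py
```

```text
tool angle 104.79725684928897 p tool 0.084464972949113 0.013476517748357434 z 0.20860291116701835 F tool [ 0.97 -5.09 -3.71]
```

servo_tool(series="-0.18 0.0006 -0.0043 0 0 0 -2.86;-0.18 0.0010 -0.0086 0 0 0 -5.73;-0.18 0.0011 -0.0129 0 0 0 -8.59;-0.18 0.0011 -0.0172 0 0 0 -11.46;-0.18 0.0008 -0.0215 0 0 0 -14.32;-0.18 0.0003 -0.0257 0 0 0 -17.19;-0.18 -0.0004 -0.03 0 0 0 -20.05;-0.18 -0.0013 -0.0342 0 0 0 -22.92;-0.18 -0.0024 -0.0384 0 0 0 -25.78;-0.18 -0.0037 -0.0425 0 0 0 -28.65;-0.18 -0.0052 -0.0465 0 0 0 -31.51;-0.18 -0.0069 -0.0504 0 0 0 -34.38")

```text
time_s: 10.08
eef_pos: [0.5118, 0.1373, 0.2086]
eef_rot: [0.0, 0.349, 0.937, -0.001]
wrist_force: [-3.5, -3.9, 2.5]
opening: 0.593
grasp_force: 2.5
```

```bash
python3 st.py
```

```text
tool angle 139.16718293590168 p tool 0.08414142395785407 0.013042032201215338 z 0.20860543654756653 F tool [ 0.15 -5.25 -2.52]
```

servo_tool(series="-0.18 0.0003 -0.0021 0 0 0 -1.43;-0.18 0.0006 -0.0043 0 0 0 -2.86;-0.18 0.0008 -0.0064 0 0 0 -4.3;-0.18 0.001 -0.0086 0 0 0 -5.73;-0.18 0.0011 -0.0107 0 0 0 -7.16;-0.18 0.0011 -0.0129 0 0 0 -8.59;-0.18 0.0011 -0.015 0 0 0 -10.03")

```text
time_s: 10.67
eef_pos: [0.5014, 0.1265, 0.2086]
eef_rot: [0.0, 0.266, 0.964, -0.001]
wrist_force: [-2.8, -4.7, 2.5]
opening: 0.591
grasp_force: 2.5
```

```bash
python3 st.py
```

```text
tool angle 149.11680735391766 p tool 0.08400964318357378 0.012782370425864928 z 0.20859278296803635 F tool [ 0.   -5.53 -2.49]
```

servo_tool(series="-0.18 0.0003 -0.0021 0 0 0 -1.43;-0.18 0.0006 -0.0043 0 0 0 -2.86;-0.18 0.0008 -0.0064 0 0 0 -4.3;-0.18 0.001 -0.0086 0 0 0 -5.73;-0.18 0.0011 -0.0107 0 0 0 -7.16;-0.18 0.0011 -0.0129 0 0 0 -8.59;-0.18 0.0011 -0.015 0 0 0 -10.03")

```text
time_s: 11.25
eef_pos: [0.4929, 0.1141, 0.2086]
eef_rot: [0.001, 0.181, 0.983, -0.001]
wrist_force: [-1.6, -4.5, 2.7]
opening: 0.59
grasp_force: 2.5
```

```bash
python3 st.py
```

```text
tool angle 159.14533196873447 p tool 0.08396188448899004 0.01259379006102369 z 0.20862743563813652 F tool [-0.14 -4.73 -2.64]
```

servo_tool(series="-0.18 0.0003 -0.0021 0 0 0 -1.43;-0.18 0.0006 -0.0043 0 0 0 -2.86;-0.18 0.0008 -0.0064 0 0 0 -4.3;-0.18 0.001 -0.0086 0 0 0 -5.73;-0.18 0.0011 -0.0107 0 0 0 -7.16;-0.18 0.0011 -0.0129 0 0 0 -8.59;-0.18 0.0011 -0.015 0 0 0 -10.03")

```text
time_s: 11.83
eef_pos: [0.4867, 0.1004, 0.2086]
eef_rot: [0.001, 0.094, 0.996, -0.001]
wrist_force: [-1.3, -4.9, 0.7]
opening: 0.591
grasp_force: 2.5
```

```bash
python3 st.py
```

```text
tool angle 169.1723657037145 p tool 0.08398428683995623 0.012405629834138114 z 0.20862698411992656 F tool [ 0.36 -5.01 -0.69]
```

Crank is at about 1.99 rad and still loaded, so I'll carry on.

servo_tool(series="-0.18 0.0003 -0.0021 0 0 0 -1.43;-0.18 0.0006 -0.0043 0 0 0 -2.86;-0.18 0.0008 -0.0064 0 0 0 -4.3;-0.18 0.001 -0.0086 0 0 0 -5.73;-0.18 0.0011 -0.0107 0 0 0 -7.16;-0.18 0.0011 -0.0129 0 0 0 -8.59;-0.18 0.0011 -0.015 0 0 0 -10.03")

```text
time_s: 12.42
eef_pos: [0.483, 0.0857, 0.2086]
eef_rot: [0.001, 0.007, 1.0, -0.002]
wrist_force: [-1.5, -6.3, 0.0]
opening: 0.593
grasp_force: 2.5
```

```bash
python3 st.py
```

```text
tool angle 179.19584202183873 p tool 0.08405721077428696 0.012162291980819742 z 0.20864509984167134 F tool [ 1.4  -6.31 -0.01]
```

servo_tool(series="-0.18 0.0003 -0.0021 0 0 0 -1.43;-0.18 0.0006 -0.0043 0 0 0 -2.86;-0.18 0.0008 -0.0064 0 0 0 -4.3;-0.18 0.001 -0.0086 0 0 0 -5.73;-0.18 0.0011 -0.0107 0 0 0 -7.16;-0.18 0.0011 -0.0129 0 0 0 -8.59;-0.18 0.0011 -0.015 0 0 0 -10.03")

```text
time_s: 13.0
eef_pos: [0.4819, 0.0707, 0.2087]
eef_rot: [0.001, -0.08, 0.997, -0.002]
wrist_force: [1.8, -5.0, -0.0]
opening: 0.593
grasp_force: 2.5
```

```bash
python3 st.py
```

```text
tool angle -170.77461762159263 p tool 0.08416909915522972 0.011997328891562561 z 0.2086501371634881 F tool [-0.95 -5.18  0.06]
```

servo_tool(series="-0.18 0.0003 -0.0021 0 0 0 -1.43;-0.18 0.0006 -0.0043 0 0 0 -2.86;-0.18 0.0008 -0.0064 0 0 0 -4.3;-0.18 0.001 -0.0086 0 0 0 -5.73;-0.18 0.0011 -0.0107 0 0 0 -7.16;-0.18 0.0011 -0.0129 0 0 0 -8.59;-0.18 0.0011 -0.015 0 0 0 -10.03")

```text
time_s: 13.58
eef_pos: [0.4834, 0.0558, 0.2087]
eef_rot: [0.001, -0.167, 0.986, -0.002]
wrist_force: [1.4, -4.2, -1.3]
opening: 0.591
grasp_force: 2.5
```

```bash
python3 st.py
```

```text
tool angle -160.74844407209093 p tool 0.0843085982373723 0.011830040750461818 z 0.20867980176960507 F tool [ 0.05 -4.42  1.28]
```

Now at about 2.51 rad.

servo_tool(series="-0.18 0.0003 -0.0021 0 0 0 -1.43;-0.18 0.0006 -0.0043 0 0 0 -2.86;-0.18 0.0008 -0.0064 0 0 0 -4.3;-0.18 0.001 -0.0086 0 0 0 -5.73;-0.18 0.0011 -0.0107 0 0 0 -7.16;-0.18 0.0011 -0.0129 0 0 0 -8.59;-0.18 0.0011 -0.015 0 0 0 -10.03")

```text
time_s: 14.17
eef_pos: [0.4868, 0.0423, 0.2086]
eef_rot: [0.001, -0.253, 0.967, -0.001]
wrist_force: [-0.3, 0.5, 0.1]
opening: 0.587
grasp_force: 0.0
```

```bash
python3 st.py
```

```text
tool angle -150.70038731355643 p tool 0.08455591737926131 0.012956148382310167 z 0.20856288064302989 F tool [ 0.    0.59 -0.11]
```

Force has dropped to zero, so the plate has landed. I'll back off slightly to check, then lift away.

servo_tool(series="-0.18 0 -0.002 0 0 0 0;-0.18 0 -0.004 0 0 0 0;-0.18 0 -0.004 0 0 0 0;-0.18 0 -0.004 0 0 0 0")

```text
time_s: 14.5
eef_pos: [0.4884, 0.0393, 0.2083]
eef_rot: [0.0, -0.252, 0.968, -0.0]
wrist_force: [-0.4, -0.2, 0.1]
opening: 0.589
grasp_force: 0.0
```

Run:
```python
exec(open('st.py').read())
c,o=shot("wrist")
cv2.imwrite("pics/w4.png",c["img"][...,::-1])
```

```text
tool angle -150.7830438594504 p tool 0.08470458368439548 0.009392785736649596 z 0.20832137833876063 F tool [ 0.41  0.03 -0.11]
```

View pics/w4.png

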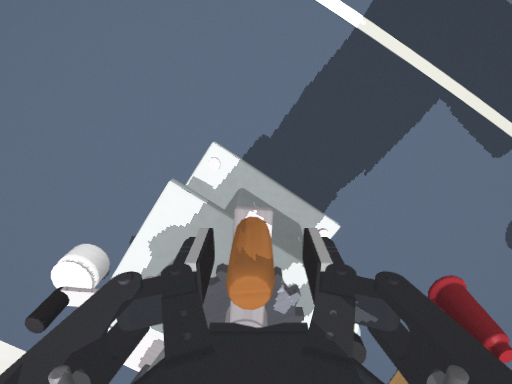

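The handle stands free between the pads, at about (250,262), with a gap on both sides (pads at 208 and 315), and the force is zero. I'll lift straight up.

servo_tool(series="-0.18 0 0 -0.015 0 0 0;-0.18 0 0 -0.04 0 0 0;-0.18 0 0 -0.075 0 0 0;-0.18 0 0 -0.11 0 0 0;-0.18 0 0 -0.13 0 0 0;-0.18 0 0 -0.13 0 0 0;-0.18 0 0 -0.13 0 0 0")

```text
time_s: 15.13
eef_pos: [0.4888, 0.0395, 0.3395]
eef_rot: [0.001, -0.253, 0.968, -0.001]
wrist_force: [-0.6, 0.7, -0.5]
opening: 0.593
grasp_force: 0.0
```

Run:
```python
from h import *
t,o=shot("side");print(o["eef_pos"],o["wrist_force"])
cv2.imwrite("pics/s5.png",cv2.resize(t["img"][110:240,200:370,::-1],(680,520)))
```

```text
[0.48880335 0.03946241 0.33951008] [-0.61572294  0.66821409 -0.53593148]
```

View pics/s5.png

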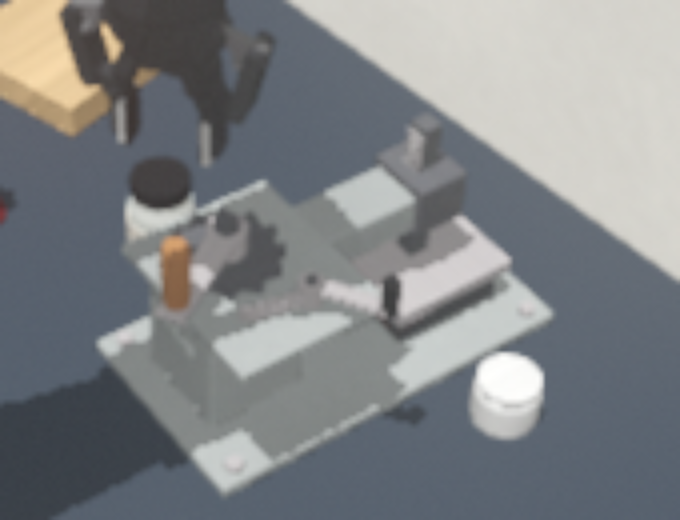

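The side view shows the plate resting on the pile, the lever still thrown (post at 391,297), the crank handle at (175,270) and the gripper clear. I'll hand in.

```bash
python3 -c "
from bench import ctrl
print(ctrl.hand_in())"
```

```text
the job is handed in; nothing more can be done
None
```

I handed the job in at about 15 s with the plate resting on the pile under its own weight, the release lever still thrown, the crank let go at roughly 2.6 rad and the gripper clear; the hand-in returned no verdict.

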